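Open a sealed pump filter

TASK

Open the pump's suction filter on the bench: turn the black cam knob counterclockwise until its pointer stands on the white release mark, straight away from the cover, then take the round cover by its pull tab and rock it side to side, clearly leaning one way and back over the other, until the tight seal lets go. Do not lift or tip the filter body with it (a straight pull picks the whole filter up), and leave the other things on the bench alone. Finish while holding the cover: level, still over its opening, just clear of it with about 10 mm of air under the cover's spigot, and do not put it down or let go.

Things in the scene. Friction and masses are not known exactly. Their poses are not given: they have to be found in the camera images.
- filter: Grey cast filter body, loose, 1.6 kg. Origin: centre of its underside, z up. Foot plate 130 x 176 x 10 mm (x, y). Round barrel, 112 mm across, 60 mm high, at y = -25 mm; a 64 mm wide ledge as high runs on to y = +81 mm and carries the cam knob at y = +41 mm. Brass pipe stubs reach x = +-86 mm at 34 mm height. A straight pull on the cover lifts the whole body before the seal gives.
- mouth (a point): Centre of the bore's mouth in the filter's top face, 60 mm above the bench, axes as the filter's. Bore 76 mm across. Four rubber seal pads stand out of its wall 3.5 to 8.5 mm below the mouth and hold the cover's spigot with about 24 N of friction in all; they let go when the cover is up about 9 mm.
- cover: Loose aluminium cover, 0.25 kg. Origin: centre of its flange's underside (on the mouth when seated, axes as the filter's). Flange 96 mm across, 6 thick; spigot below 71 mm across, 12 deep; boss on top 28 mm across, then the pull tab, 25 to 55 mm above the origin. It can lean 0.15 rad in the bore; leans of 0.06 to 0.1 rad to alternate sides, raised about 2 mm a swing, walk it out.
- tab (a point): Middle of the flat pull tab, 43 mm above the cover's origin, axes as the cover's. The tab is 50 mm long in x, 12 mm thick in y: grip it across the thickness, along y, and rock it towards its flat faces (about x), where the fingers press; rocked along its length it tends to slip between the pads.
- cam_knob (a joint): Knob angle, rad, growing counterclockwise from above. 0: pointer on the release mark (along the filter's +y, away from the cover), the cam disc's flat facing the cover. More than about 0.3 off either way the disc lies over the cover's flange and locks it. Starts between -1.5 and -0.75; stiff (0.05 N m); range -1.75 to 0.7, no stop at the mark.
- knob_grip (a point): On the knob's axis, 96 mm above the bench, where to grip; turns with the knob, y along the pointer. The knob is a bar 12 mm wide in x, from 14 mm behind to 20 mm ahead of the axis (nose to 26 mm), top 102 mm above the bench. Below it the steel cam disc, 44 mm across with one flat, lies 67 to 72 mm above the bench. Axis 66 mm from the cover's.
- release_mark (a point): White line 13 x 4 mm on the top of the ledge, its middle 31 mm from the knob's axis on the side away from the cover.
- jar: Closed glass jar of fittings, 92 mm across, 138 mm high; leave it alone. Origin at the centre of its underside.
- oil_can: Blue oil can, 90 mm across with a bent handle, thin spout up to 190 mm high; leave it alone. Origin at the centre of its underside.
- bin: Green open plastic parts bin 120 x 170 x 75 mm; leave it alone. Origin at the centre of its underside.
- pipe_tee: Brass pipe tee lying flat, 74 mm long, 38 mm high; leave it alone. Origin under its middle.
Not all that is in view belongs to the job. What is shaped like the cover but red is not meant.

How it is judged:
By the outcome, as a careful person would: the job done as asked, in the order asked, and still so for the second after the job is handed in, while the arm keeps its last pose, push and grip.
It also fails if it takes over 58 s, if anything falls off the work surface, if the arm or the gripper's body presses on something with over 40 N, if the wrist force passes 120 N, or if a joint passes its speed limit or range.

ROBOT

A 6-joint arm with a two-finger parallel gripper is mounted at the origin on the work surface. World frame = base frame: x ahead of the robot, y to its left, z up, the work surface at z = 0. Lengths are in m, angles in rad, forces in N, time in s.
With the tool pointing down it reaches from about 0.375 to 0.9 m from the base axis. Payload 3.1 kg.
Tool frame: the origin (TCP) lies at the very end of the fingers, on their centre line; the grasp point (between the pads) lies 19 mm behind it (hold_point_z is the distance from the TCP to the grasp point, in m); z points along the fingers, x is the direction in which the jaws open and shut, and the axes are right-handed (so a half turn about z gives the same grasp; the last joint's range is limited). The gripper opens to 87 mm and grips with 3 to 60 N. Pads are 19 mm wide; open, the fingers measure 117 mm over their backs; the gripper's body (75 mm by 190 mm) begins 51 mm behind the grasp point.
Start: joints at [-1.321, 0.527, 1.433, -0, 1.181, -0.178], TCP at [0.26, -0.568, 0.223] pointing down, gripper open.
Joint ranges: [-3.08, 3.08], [-0.75, 2.2], [0.22, 2.44], [-1.43, 4.57], [0, 2.65], [-2.85, 2.85]. Speed limits (rad/s): [2.79, 2.79, 3.14, 3.14, 3.14, 3.14].

INTERFACE

Orientations are given as a unit quaternion [x, y, z, w].
In Python, from rig import * gives the robot as it stands.
- The arm moves only by the tool carry_out, never from a script. Its argument "deltas" is a list of rows, each a list of 7 numbers: the closure, from -1 (fully open) to 1 (shut), then the shift along the tool's x, y, z in units of 25 mm (1.0 is 25 mm), then the turn, a rotation vector about the tool's x, y, z in degrees. In form: [[jaw, x, y, z, rx, ry, rz], ...]. A call has 1 to 8 rows; each row is the pose to reach, as a shift and turn from the pose commanded when the call began, along the tool's axes at that moment; what a row does not reach only later rows make up. A row lasts 1/10 s, in which the tool goes at most 50 mm and 8.59 degrees, less where a joint would pass 70% of its speed; a pose out of reach is approached as far as the arm can. A call with a gripper value outside its range is refused whole. The fingers move at their own pace and stop on an object; "force" is the grip in N (left out, the last holds). Time passes only in rows, so rows that repeat a pose let the fingers close. It gives the time, the measured TCP pose, the force and the opening at its end, in the units of the state.
- get_obs(): the state, without advancing time (a new reading comes with each control period).
- camera(name): name is "side" or "top" or "wrist"; returns (picture, depth): 400x640x3 uint8, red, green, blue; 400x640 float32, m along the optical axis (not along the pixel's ray), 0 where there is no reading.
- camera_info(name): a dict with "mtx" (3x3 intrinsics, pixels), "dist_coeffs" ([k1, k2, p1, p2, k3] as OpenCV has them; the pictures are not rectified), "origin" and "rotation" of the camera in the world. Camera axes: x right, y down, z forward; pixel columns grow to the right and rows downward; lengths in m; the calibration is good to about 2 mm. A picture is of the moment at which its call begins: read the wrist's pose just before it. camera_info takes no time and is no camera call; for the wrist camera it gives the pose at the moment of the call.
- hand_in(): hands the job in, once; it reports no verdict.
Trained networks look in the newest picture that a camera, given by its name, has taken for a name from the list of things; names that differ only in an ending like _2 or _b are one class to them, and where a whole thing is asked for, a point or a joint stands for the part that bears it (a point fixed in the world has none). Each returns a list of dicts, best first, with "score" (0 to 1); they miss things now and then, are a little off and sometimes report something else, mostly with a low value. They report only what shows in the picture. A call takes as long as a camera call. They do not tell look-alikes from the thing itself.
- spot_in(camera, target): "pixel" ([row, column] in pixels, amid what is visible of it).
The state is a dict: "time": time; "q": joint angles; "joint_velocities": joint speeds; "joint_torque": joint torques, N m; "position": TCP position; "tool_rot": TCP orientation; "ft_force": force on the tool from outside, world axes, zero at the start; "moment": the same for the moment, N m; "grip_width": finger opening in m.
Only numpy, scipy, OpenCV 4.12 (cv2) and the standard library are available. Lean on these libraries where they do the work, as an engineer would, in place of code of your own. Each camera call takes 0.05 s, during which the arm holds its last target.

## Working session

There is one attempt and no reset: what is moved stays moved. The work goes in short steps, Python scripts to look and compute and a tool call to move; the robot and the scene stay as the last step left them, time stands still between calls to the robot, and variables do not carry over. Pictures are saved under pics/ and viewed, and the job is handed in when it is done.

Besides the shell and the picture viewer there is one more tool, called by a JSON object that holds its "op" and its "data", one argument or row to a line. carry_out: Moves the arm, as the interface text tells. Its arguments: {"type":"object","properties":{"deltas":{"type":"array"},"force":{"type":"number"}},"required":["deltas"]}

```bash
mkdir -p pics; ls; python3 - <<'E'
from rig import *
import cv2, numpy as np
o=get_obs(); print(o)
for n in ["top","side"]:
    p,d=camera(n); cv2.imwrite(f"pics/{n}0.png",p[:,:,::-1]); np.savez(f"{n}0.npz",p=p,d=d)
    i=camera_info(n); print(n,i)
    for t in ["filter","cover","tab","cam_knob","release_mark","knob_grip","jar","oil_can"]:
        print(t,[(r['pixel'],round(r['score'],2)) for r in spot_in(n,t)][:4])
E
```

```text
pics
{'time': 0.0, 'q': array([-1.32048128e+00,  5.28473625e-01,  1.43387431e+00, -9.12730893e-06,
        1.18137508e+00, -1.78502341e-01]), 'joint_velocities': array([-0.00104235,  0.00127041, -0.0008356 ,  0.00102031,  0.00041905,
       -0.00033966]), 'joint_torque': array([-1.00592245e-04, -4.40035272e+01, -1.76595658e+01,  6.33235043e-02,
        5.81945095e-02, -1.64368016e-04]), 'position': array([ 0.25971587, -0.56769898,  0.22157594]), 'tool_rot': array([ 8.41367076e-01, -5.40463050e-01, -7.82622994e-04, -7.22581353e-04]), 'ft_force': array([-0.14950961, -0.25709203, -0.29443957]), 'moment': array([-0.05324443, -0.05700315,  0.00807481]), 'grip_width': 0.08740625927396803}
top {'mtx': array([[376.60513668,   0.        , 318.30333111],
       [  0.        , 376.60513668, 199.54371557],
       [  0.        ,   0.        ,   1.        ]]), 'dist_coeffs': array([-0.04950192,  0.        ,  0.        ,  0.        ,  0.        ]), 'origin': array([ 0.44758703, -0.00298589,  0.99198902]), 'rotation': array([-0.70258514,  0.7098436 , -0.02587179,  0.0427414 ])}
filter [([205.3, 274.
[... 422 characters left out ...]
       , 316.03125685],
       [  0.        , 431.1760498 , 197.10759638],
       [  0.        ,   0.        ,   1.        ]]), 'dist_coeffs': array([-0.10152412,  0.        ,  0.        ,  0.        ,  0.        ]), 'origin': array([0.34457058, 0.74157825, 0.66783657]), 'rotation': array([-0.11302358,  0.88980194, -0.4387474 ,  0.05457931])}
filter [([255.9, 298.3], 0.71)]
cover [([260.4, 380.6], 0.9), ([201.9, 331.0], 0.81)]
tab [([200.9, 263.4], 0.78), ([203.0, 332.2], 0.75), ([258.6, 381.0], 0.74), ([224.6, 301.4], 0.59)]
cam_knob [([344.9, 356.5], 0.41)]
release_mark [([256.9, 299.4], 0.75)]
knob_grip [([242.0, 296.9], 0.55)]
jar [([348.1, 358.3], 0.61)]
oil_can [([144.4, 389.7], 0.83)]
```

```bash
python3 - <<'E'
import cv2, numpy as np
a=cv2.imread("pics/top0.png"); b=cv2.imread("pics/side0.png")
cv2.imwrite("pics/topc.png",cv2.resize(a[110:310,150:420],None,fx=2.9,fy=2.9,interpolation=cv2.INTER_CUBIC))
cv2.imwrite("pics/sidec.png",cv2.resize(b[130:330,200:460],None,fx=3,fy=3,interpolation=cv2.INTER_CUBIC))
E
```

```text
(no output)
```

View pics/top0.png

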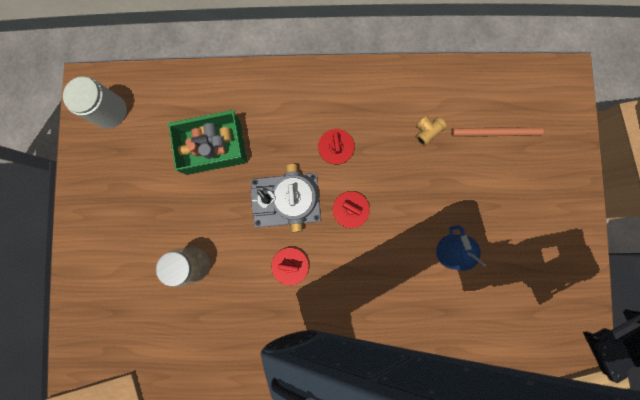

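View pics/side0.png

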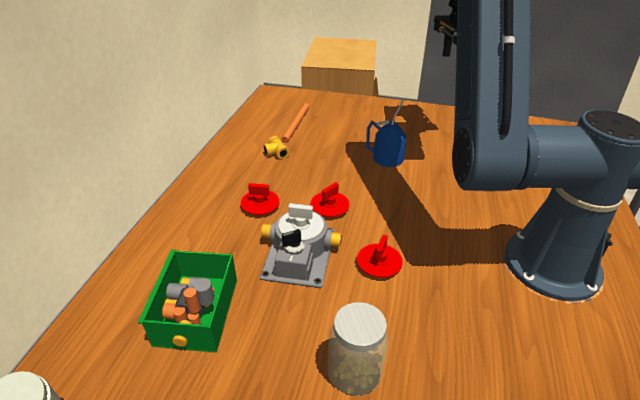

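```bash
ls pics
```

```text
side0.png
sidec.png
top0.png
topc.png
```

View pics/topc.png

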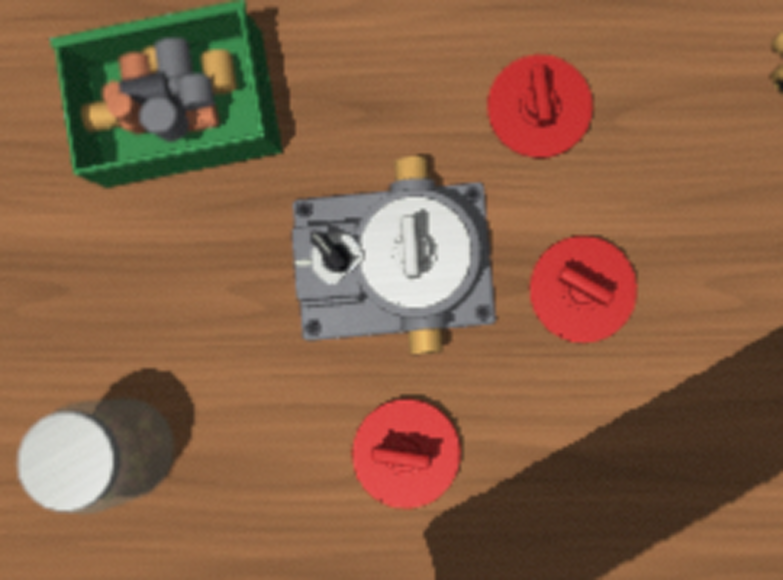

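View pics/sidec.png

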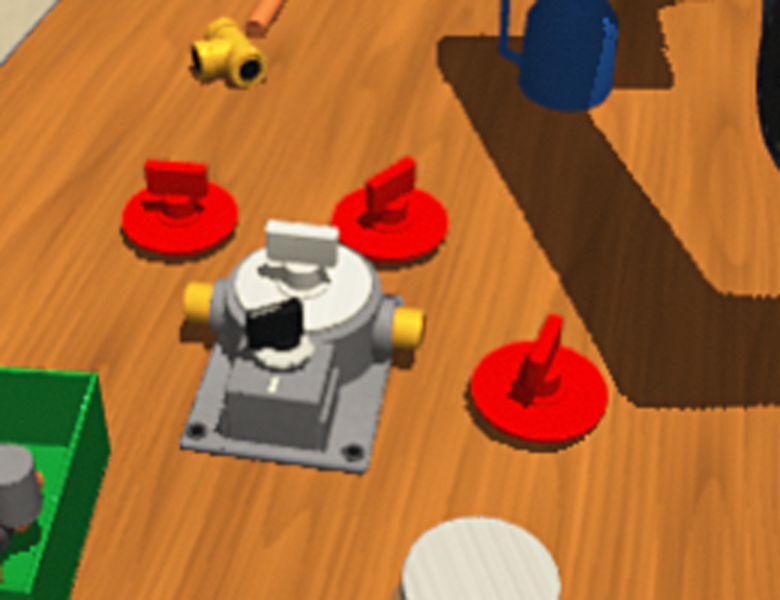

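The top view shows these possible covers: the silver one on the grey filter at (197,293), and red look-alikes at (147,336), (210,351) and (266,291). I pick the silver one. The knob is black, at (198,264), with its pointer towards upper left, and the mark is left of it. Next I'll measure.

```bash
cat > h.py <<'E'
import numpy as np, cv2
from scipy.spatial.transform import Rotation as R
def ray(info,px):  # px: Nx2 (col,row)
    u=cv2.undistortPoints(np.asarray(px,float).reshape(-1,1,2),info['mtx'],info['dist_coeffs']).reshape(-1,2)
    return np.c_[u,np.ones(len(u))]
def cloud(info,d):
    h,w=d.shape; vv,uu=np.mgrid[:h,:w]
    r=ray(info,np.c_[uu.ravel(),vv.ravel()])*d.reshape(-1,1)
    return (R.from_quat(info['rotation']).apply(r)+info['origin']).reshape(h,w,3)
def at_z(info,px,z):
    r=R.from_quat(info['rotation']).apply(ray(info,px)); o=np.array(info['origin'])
    return o+r*((z-o[2])/r[:,2])[:,None]
def proj(info,P):
    Rm=R.from_quat(info['rotation']).as_matrix().T
    rv=cv2.Rodrigues(Rm)[0]; t=-Rm@np.array(info['origin'])
    return cv2.projectPoints(np.asarray(P,float).reshape(-1,1,3),rv,t,info['mtx'],info['dist_coeffs'])[0].reshape(-1,2)
E
python3 - <<'E'
from rig import *; from h import *
i=camera_info("top"); z=np.load("top0.npz"); C=cloud(i,z['d'])
sub=C[160:240,240:330].reshape(-1,3); col=z['p'][160:240,240:330].reshape(-1,3)
# histogram heights
hh,e=np.histogram(sub[:,2],bins=np.arange(-.01,.13,.005)); print([(round(b,3),h) for b,h in zip(e,hh)])
m=(sub[:,2]>.062)&(sub[:,2]<.070)&(col.min(1)>110)
print('flange',sub[m].mean(0),m.sum(), sub[m].min(0),sub[m].max(0))
m=(sub[:,2]>.09)&(sub[:,2]<.13)
for s in sub[m][:]: pass
w=m&(col.min(1)>110); b=m&(col.max(1)<90)
for nm,q in(('tab',w),('knob',b)):
    P=sub[q]; 
    if len(P)<3: print(nm,len(P));continue
    c=P.mean(0); ev,V=np.linalg.eigh(np.cov(P[:,:2].T)); print(nm,len(P),c,P[:,2].max(),'axis',V[:,1],np.sqrt(ev))
# white mark
for px in [(253,197.5)]:
    pass
print(at_z(i,[(255,199.7)],.06))
ct=camera_info("wrist"); print(ct['origin'],R.from_quat(ct['rotation']).as_matrix()); o=get_obs(); print(o['position'],R.from_quat(o['tool_rot']).as_matrix())
E
```

```text
[(np.float64(-0.01), np.int64(1)), (np.float64(-0.005), np.int64(1139)), (np.float64(0.0), np.int64(2444)), (np.float64(0.005), np.int64(393)), (np.float64(0.01), np.int64(655)), (np.float64(0.015), np.int64(43)), (np.float64(0.02), np.int64(10)), (np.float64(0.025), np.int64(9)), (np.float64(0.03), np.int64(10)), (np.float64(0.035), np.int64(46)), (np.float64(0.04), np.int64(88)), (np.float64(0.045), np.int64(140)), (np.float64(0.05), np.int64(88)), (np.float64(0.055), np.int64(282)), (np.float64(0.06), np.int64(560)), (np.float64(0.065), np.int64(812)), (np.float64(0.07), np.int64(156)), (np.float64(0.075), np.int64(40)), (np.float64(0.08), np.int64(5)), (np.float64(0.085), np.int64(37)), (np.float64(0.09), np.int64(10)), (np.float64(0.095), np.int64(9)), (np.float64(0.1), np.int64(74)), (np.float64(0.105), np.int64(10)), (np.float64(0.11), np.int64(49)), (np.float64(0.115), np.int64(60)), (np.float64(0.12), np.int64(0)), (np.float64(0.125), np.int64(0))]
flange [0.54417228 0.08438955 0.06633097] 1028 [0.49537417 0.02940145 0.06200342] [0.60078153 0.18430718 0.06997803]
tab 116 [0.54610376 0.08633674 0.11353705] 0.11886401973043159 axis [0.28246036 0.95927897] [0.01393718 0.01878197]
knob 69 [0.54288663 0.14595104 0.10145032] 0.10573167528295102 axis [0.20422425 0.97892413] [0.00874781 0.01417751]
[[0.53989775 0.17721581 0.06      ]]
[ 0.33243332 -0.53504712  0.38475713] [[ 4.14791478e-01 -8.70632343e-01 -2.64475618e-01]
 [-9.09916495e-01 -3.96894386e-01 -1.20527250e-01]
 [-3.39665296e-05  2.90644404e-01 -9.56831139e-01]]
[ 0.25989376 -0.56838466  0.222574  ] [[ 4.15804891e-01 -9.09453843e-01 -1.01600440e-05]
 [-9.09453841e-01 -4.15804889e-01 -6.72643401e-05]
 [ 5.69492166e-05  3.72089327e-05 -9.99999998e-01]]
```

{"op": "carry_out", "data": {
  "deltas": [
    [-1, 0, 0, -1.8, 0, 0, 0],
    [-1, -20.1, -21.7, -1.8, 0, 0, -8],
    [-1, -20.1, -21.7, -1.8, 0, 0, -16],
    [-1, -20.1, -21.7, -1.8, 0, 0, -20],
    [-1, -20.1, -21.7, -1.8, 0, 0, -20],
    [-1, -20.1, -21.7, -1.8, 0, 0, -20],
    [-1, -20.1, -21.7, -1.8, 0, 0, -20],
    [-1, -20.1, -21.7, -1.8, 0, 0, -20]
  ]
}}

```text
time: 1.7
position: [0.395, -0.2435, 0.2679]
tool_rot: [0.922, -0.386, 0.0, 0.0]
ft_force: [0.9, 0.6, -0.3]
grip_width: 0.0868
```

{"op": "carry_out", "data": {
  "deltas": [
    [-1, -6, -14.3, 0.6, 0, 0, 0],
    [-1, -6, -14.3, 0.6, 0, 0, 0],
    [-1, -6, -14.3, 0.6, 0, 0, 0],
    [-1, -6, -14.3, 0.6, 0, 0, 0],
    [-1, -6, -14.3, 0.6, 0, 0, 0],
    [-1, -6, -14.3, 0.6, 0, 0, 0],
    [-1, -6, -14.3, 0.6, 0, 0, 0],
    [-1, -6, -14.3, 0.6, 0, 0, 0]
  ]
}}

```text
time: 2.5
position: [0.5447, 0.1154, 0.2527]
tool_rot: [0.923, -0.385, 0.0, -0.0]
ft_force: [0.4, 0.4, -0.7]
grip_width: 0.0874
```

```bash
python3 - <<'E'
from rig import *; from h import *
o=get_obs(); i=camera_info("wrist"); p,d=camera("wrist"); np.savez("w1.npz",p=p,d=d,**{k:i[k] for k in i}); cv2.imwrite("pics/w1.png",p[:,:,::-1])
print(o['position'],o['tool_rot'],i['origin'])
for t in ["cover","tab","cam_knob","knob_grip","release_mark","mouth"]:
    print(t,[(r['pixel'],round(r['score'],2)) for r in spot_in("wrist",t)][:4])
E
```

```text
[0.54472462 0.11535052 0.2526642 ] [ 9.22762721e-01 -3.85368238e-01  3.67597325e-04 -3.84581403e-04] [0.6012529  0.1715819  0.41491872]
cover [([171.1, 484.2], 0.93), ([263.1, 246.9], 0.84), ([197.1, 340.4], 0.78), ([268.2, 387.1], 0.72)]
tab [([193.6, 345.8], 0.98), ([264.1, 383.5], 0.98), ([259.9, 246.0], 0.82), ([167.3, 482.7], 0.6)]
cam_knob [([153.3, 292.5], 0.8)]
knob_grip [([154.1, 291.7], 0.6)]
release_mark [([149.1, 300.8], 0.61)]
mouth [([147.2, 303.7], 0.74), ([12.6, 313.5], 0.66)]
```

View pics/w1.png

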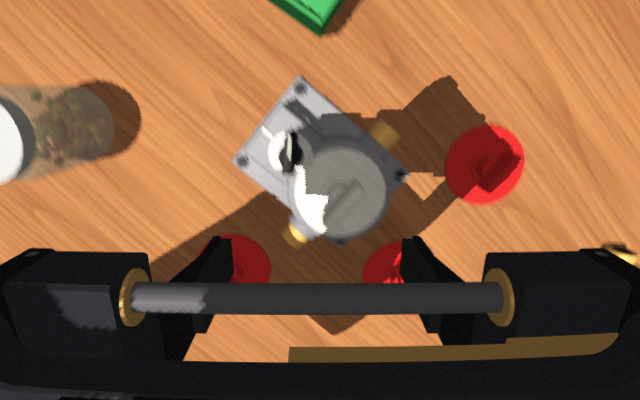

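The wrist view shows the silver cover at about (193,343), the black knob at (151,291) and the white mark at (132,268). The red look-alikes sit at the edges. I'll crop closer and fit.

```bash
python3 - <<'E'
from rig import *; from h import *
w=np.load("w1.npz"); i={k:w[k] for k in ('mtx','dist_coeffs','origin','rotation')}
C=cloud(i,w['d']); p=w['p']
# orthographic-ish rendering of crop
cv2.imwrite("pics/w1c.png",cv2.resize(p[70:250,220:420,::-1],None,fx=3.3,fy=3.3,interpolation=cv2.INTER_CUBIC))
sub=C[70:250,220:420].reshape(-1,3); col=p[70:250,220:420].reshape(-1,3).astype(int)
def reg(x0,x1,y0,y1,z0,z1):
    return (sub[:,0]>x0)&(sub[:,0]<x1)&(sub[:,1]>y0)&(sub[:,1]<y1)&(sub[:,2]>z0)&(sub[:,2]<z1)
B=(.46,.63,.0,.24)
hh,e=np.histogram(sub[reg(*B,-.01,.13)][:,2],bins=np.arange(-.01,.13,.004)); print([(round(float(b)*1e3),int(h)) for b,h in zip(e,hh)])
def rect(nm,P):
    c,(a,b),th=cv2.minAreaRect(P[:,:2].astype(np.float32)*1000); print(nm,len(P),np.round(c,1),round(a,1),round(b,1),round(th,1),'zmax',P[:,2].max(),np.median(P[:,2]))
P=sub[reg(.49,.60,.03,.125,.105,.125)]; rect('tab top',P)
P=sub[reg(.50,.60,.125,.19,.09,.11)]; rect('knob',P)
P=sub[reg(.50,.60,.125,.19,.098,.107)]; rect('knobtop',P); np.save('kt.npy',P)
P=sub[reg(*B,.006,.0145)]; rect('foot',P)
# flange: circle
P=sub[reg(.48,.60,.02,.145,.0630,.0685)]; rect('flange',P); 
c,r=cv2.minEnclosingCircle(P[:,:2].astype(np.float32)*1000); print('circ',c,r)
m=reg(.50,.60,.165,.20,.055,.066)
mm=m&(col.min(1)>200); print('mark',mm.sum(),sub[mm].mean(0) if mm.any() else 0)
print('tab spot',at_z(i,[(345.8,193.6)],.103), 'mark', at_z(i,[(268,132)],.06), 'k',at_z(i,[(291.7,154)],.1))
E
```

```text
[(-10, 0), (-6, 68), (-2, 7844), (2, 77), (6, 2087), (10, 1833), (14, 28), (18, 23), (22, 29), (26, 30), (30, 39), (34, 96), (38, 317), (42, 347), (46, 588), (50, 346), (54, 235), (58, 3531), (62, 2415), (66, 2575), (70, 735), (74, 199), (78, 30), (82, 57), (86, 160), (90, 66), (94, 67), (98, 365), (102, 274), (106, 66), (110, 180), (114, 508), (118, 0), (122, 0)]
tab top 770 [546.7  80.9] 49.7 12.5 4.5 zmax 0.11683087166874268 0.11447195839058755
knob 554 [545.7 150.2] 40.2 12.0 39.2 zmax 0.10381720792625215 0.10183238696184188
knobtop 529 [545.7 150.2] 40.2 12.0 39.2 zmax 0.10381720792625215 0.10187507272366947
foot 3923 [544.4 106.2] 130.3 175.4 4.5 zmax 0.014464844855984704 0.009914589711315758
flange 4820 [546.5  80.6] 95.8 95.6 27.7 zmax 0.06849686817725775 0.06600915636194937
circ (546.354736328125, 88.78905487060547) 55.7700309753418
mark 629 [0.53415816 0.17549312 0.05954673]
tab spot [[0.55691533 0.08898374 0.103     ]] mark [[0.54064985 0.18027546 0.06      ]] k [[0.54795935 0.15037766 0.1       ]]
```

View pics/w1c.png

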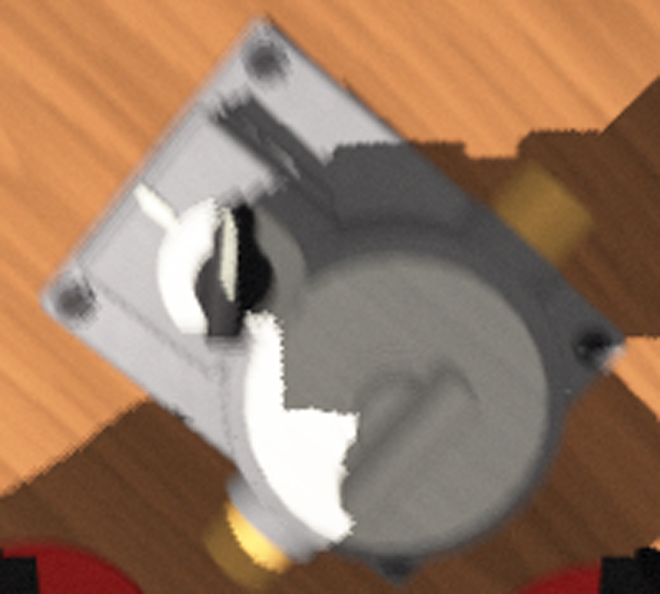

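Depth fits agree with each other: filter yaw is 4.5°, the cover axis is at (0.5465, 0.081) and the knob axis at (0.541, 0.147). The pointer is at 39.2° in the world, so the knob angle is −55°. Next I go above the knob with the jaws partly closed.

{"op": "carry_out", "data": {
  "deltas": [
    [0.1, -1.0, -0.79, 0, 0, 0, 5.5],
    [0.1, -1.0, -0.79, 1.5, 0, 0, 5.5],
    [0.1, -1.0, -0.79, 3, 0, 0, 5.5],
    [0.1, -1.0, -0.79, 4.5, 0, 0, 5.5],
    [0.1, -1.0, -0.79, 4.8, 0, 0, 5.5],
    [0.1, -1.0, -0.79, 4.8, 0, 0, 5.5],
    [0.1, -1.0, -0.79, 4.8, 0, 0, 5.5]
  ]
}}

```text
time: 3.55
position: [0.5419, 0.1435, 0.1341]
tool_rot: [0.903, -0.43, 0.001, -0.001]
ft_force: [-0.4, -0.7, 1.0]
grip_width: 0.0422
```

```bash
python3 - <<'E'
from rig import *; from h import *
o=get_obs(); print(o['position'],o['tool_rot'],o['grip_width'],np.degrees(2*np.arctan2(o['tool_rot'][1],o['tool_rot'][0])))
i=camera_info("wrist"); p,d=camera("wrist"); cv2.imwrite("pics/w2.png",p[:,:,::-1])
q=o['tool_rot']; X=R.from_quat(q).as_matrix(); print(X.T@(np.array([.5412,.1471,.077])-o['position'])/.025)
E
```

```text
[0.54185955 0.14350082 0.13411702] [ 9.02589892e-01 -4.30498924e-01  1.28900214e-03 -7.08201514e-04] 0.04220145148979177 -50.998513721528795
[-0.13240764 -0.06464573  2.28461782]
```

View pics/w2.png

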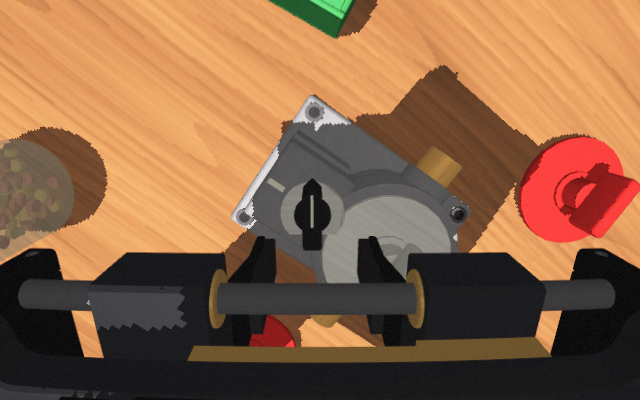

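{"op": "carry_out", "data": {
  "deltas": [
    [0.1, -0.13, -0.06, 0.8, 0, 0, 0],
    [0.1, -0.13, -0.06, 1.6, 0, 0, 0],
    [0.1, -0.13, -0.06, 2.25, 0, 0, 0],
    [0.1, -0.13, -0.06, 2.25, 0, 0, 0],
    [0.1, -0.13, -0.06, 2.25, 0, 0, 0]
  ]
}}

```text
time: 4.1
position: [0.5407, 0.1476, 0.0777]
tool_rot: [0.903, -0.43, 0.001, -0.001]
ft_force: [0.4, 0.8, 0.1]
grip_width: 0.0388
```

```bash
python3 - <<'E'
from rig import *; from h import *
o=get_obs(); print(o['position'],o['tool_rot'],o['grip_width'],o['ft_force'])
q=o['tool_rot']; X=R.from_quat(q).as_matrix(); print(X.T@(np.array([.5412,.1471,.077])-o['position'])/.025)
E
```

```text
[0.54071428 0.14761938 0.07771896] [ 9.02828800e-01 -4.29998284e-01  1.10945279e-03 -6.34879486e-04] 0.038825798191848046 [0.35628617 0.78987895 0.08491162]
[ 0.02833242 -0.00193202  0.02880403]
```

Close on the knob.

{"op": "carry_out", "data": {
  "deltas": [
    [0.5, 0, 0, 0, 0, 0, 0],
    [0.9, 0, 0, 0, 0, 0, 0],
    [1, 0, 0, 0, 0, 0, 0],
    [1, 0, 0, 0, 0, 0, 0],
    [1, 0, 0, 0, 0, 0, 0]
  ],
  "force": 18
}}

```text
time: 4.6
position: [0.5409, 0.1464, 0.0768]
tool_rot: [0.903, -0.429, 0.002, 0.0]
ft_force: [1.9, -4.5, 0.9]
grip_width: 0.0119
```

{"op": "carry_out", "data": {
  "deltas": [
    [1, 0, 0, 0, 0, 0, -7],
    [1, 0, 0, 0, 0, 0, -14],
    [1, 0, 0, 0, 0, 0, -21],
    [1, 0, 0, 0, 0, 0, -28],
    [1, 0, 0, 0, 0, 0, -35],
    [1, 0, 0, 0, 0, 0, -42],
    [1, 0, 0, 0, 0, 0, -49],
    [1, 0, 0, 0, 0, 0, -55.3]
  ]
}}

```text
time: 5.4
position: [0.5412, 0.1463, 0.0768]
tool_rot: [0.999, 0.041, 0.001, 0.001]
ft_force: [2.3, -4.3, 0.7]
grip_width: 0.012
```

{"op": "carry_out", "data": {
  "deltas": [
    [1, 0, 0, 0, 0, 0, 0],
    [1, 0, 0, 0, 0, 0, 0],
    [1, 0, 0, 0, 0, 0, 0]
  ]
}}

```text
time: 5.7
position: [0.5412, 0.1463, 0.0768]
tool_rot: [0.999, 0.038, 0.001, 0.001]
ft_force: [2.7, -4.9, 1.5]
grip_width: 0.0116
```

```bash
python3 - <<'E'
from rig import *; from h import *
o=get_obs(); print(o['position'],o['tool_rot'],o['grip_width'],o['ft_force'],o['moment'],np.degrees(2*np.arctan2(o['tool_rot'][1],o['tool_rot'][0])))
p,d=camera("wrist"); cv2.imwrite("pics/w3.png",p[:,:,::-1])
p,d=camera("top"); cv2.imwrite("pics/t3.png",cv2.resize(p[130:270,200:400,::-1],None,fx=4,fy=4))
E
```

```text
[0.54119121 0.14632052 0.07681006] [9.99290802e-01 3.76125137e-02 1.48997751e-03 9.85477592e-04] 0.011610374726054522 [ 2.7366471  -4.92453905  1.53933799] [-0.81680725 -0.36394571  0.03106277] 4.311100358325639
```

View pics/w3.png

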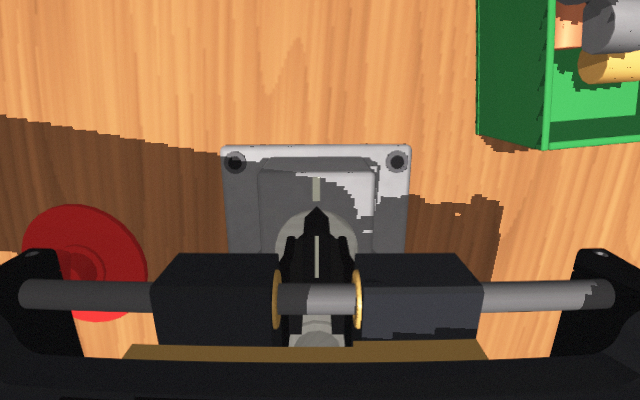

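The pointer nose, at (212,317), lines up with the white mark at (188,316). I open, rise straight up and re-measure.

{"op": "carry_out", "data": {
  "deltas": [
    [0.5, 0, 0, 0, 0, 0, 0],
    [0.1, 0, 0, 0, 0, 0, 0],
    [0.1, 0, 0, 0, 0, 0, 0],
    [0.1, 0, 0, -1.5, 0, 0, 0],
    [0.1, 0, 0, -3.5, 0, 0, 0],
    [0.1, 0, 0, -5.5, 0, 0, 0],
    [0.1, 0, 0, -6.5, 0, 0, 0],
    [0.1, 0, 0, -6.5, 0, 0, 0]
  ]
}}

```text
time: 6.6
position: [0.5422, 0.1483, 0.2433]
tool_rot: [0.999, 0.038, 0.005, -0.0]
ft_force: [0.1, 0.2, -0.0]
grip_width: 0.0391
```

{"op": "carry_out", "data": {
  "deltas": [
    [0.1, 0, 0, 0, 0, 0, 0],
    [0.1, 0, 0, 0, 0, 0, 0]
  ]
}}

```text
time: 6.8
position: [0.5381, 0.1477, 0.237]
tool_rot: [0.999, 0.038, -0.002, -0.0]
ft_force: [-0.0, -0.1, 0.1]
grip_width: 0.0391
```

```bash
cat > meas.py <<'E'
from rig import *; from h import *
import sys
def rect(nm,P):
    c,(a,b),th=cv2.minAreaRect(P[:,:2].astype(np.float32)*1000); print(nm,len(P),np.round(c,1),round(a,1),round(b,1),round(th,1),'zmed',np.round(np.median(P[:,2])*1e3,1))
def meas(name):
    o=get_obs(); i=camera_info("wrist"); p,d=camera("wrist"); cv2.imwrite(f"pics/{name}.png",p[:,:,::-1]); np.savez(name+".npz",p=p,d=d,**i)
    print(o['time'],o['position'],o['tool_rot'],o['grip_width'],o['ft_force'])
    C=cloud(i,d); ok=d>0.12; sub=C[ok]; col=p[ok].astype(int)
    def reg(x0,x1,y0,y1,z0,z1): return sub[(sub[:,0]>x0)&(sub[:,0]<x1)&(sub[:,1]>y0)&(sub[:,1]<y1)&(sub[:,2]>z0)&(sub[:,2]<z1)]
    for nm,b in (('tab',(.49,.60,.03,.120,.108,.125)),('knob',(.50,.60,.124,.19,.098,.107)),('foot',(.46,.63,0,.24,.006,.0145)),('flange',(.48,.60,.02,.133,.0630,.0685))):
        P=reg(*b)
        if len(P)>5: rect(nm,P)
    return o,i,p,d,C
E
python3 - <<'E'
from meas import *
meas('w4')
E
```

```text
6.8 [0.53808612 0.14766043 0.23700376] [ 9.99272897e-01  3.80746963e-02 -1.99857035e-03 -2.90410287e-05] 0.039066904731058526 [-0.01743392 -0.08418268  0.14465096]
tab 746 [546.2  81.5] 48.7 11.8 4.4 zmed 114.5
knob 566 [540.7 152.6] 11.7 39.3 4.4 zmed 101.9
foot 4024 [544.3 106.2] 130.0 175.4 4.6 zmed 9.9
flange 4050 [544.2  81.3] 95.8 91.5 77.0 zmed 66.0
```

View pics/w4.png

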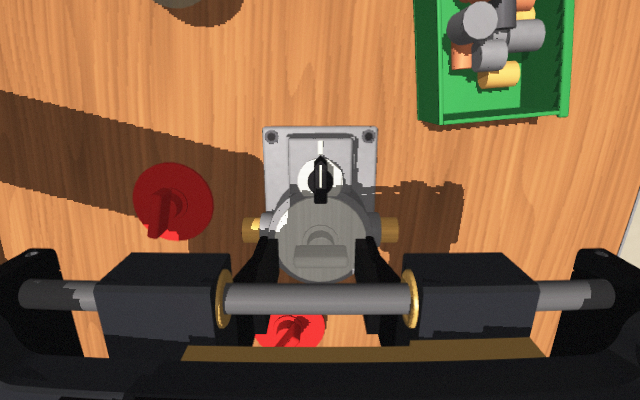

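```bash
python3 - <<'E'
from h import *
w=np.load("w4.npz"); i={k:w[k] for k in ('mtx','dist_coeffs','origin','rotation')}
C=cloud(i,w['d'])[w['d']>.12]
for f in ("w4","w1"):
    w=np.load(f+".npz"); i={k:w[k] for k in ('mtx','dist_coeffs','origin','rotation')}
    C=cloud(i,w['d'])[w['d']>.12]
    L=(C-[.5464,.0813,.06]); a=np.radians(4.5); L=np.c_[L[:,0]*np.cos(a)+L[:,1]*np.sin(a),-L[:,0]*np.sin(a)+L[:,1]*np.cos(a),L[:,2]]*1e3
    m=(np.hypot(L[:,0],L[:,1])<20)&(L[:,2]>8)&(L[:,2]<50)
    for lo in range(8,50,3):
        k=m&(L[:,2]>=lo)&(L[:,2]<lo+3)
        if k.sum(): print(f,lo,k.sum(),np.round(np.percentile(L[k],[2,98],axis=0),0)[:,:2].tolist())
E
```

```text
w4 8 248 [[-18.0, -2.0], [18.0, 17.0]]
w4 11 27 [[-14.0, 3.0], [12.0, 14.0]]
w4 14 30 [[-12.0, 4.0], [12.0, 14.0]]
w4 17 30 [[-13.0, 4.0], [12.0, 14.0]]
w4 20 26 [[-12.0, 5.0], [11.0, 13.0]]
w4 23 49 [[-12.0, 5.0], [12.0, 14.0]]
w4 26 164 [[-12.0, 5.0], [16.0, 13.0]]
w4 29 49 [[-19.0, 5.0], [18.0, 6.0]]
w4 32 49 [[-18.0, 5.0], [19.0, 6.0]]
w4 35 56 [[-18.0, 5.0], [16.0, 6.0]]
w4 38 55 [[-18.0, 5.0], [18.0, 6.0]]
w4 41 51 [[-18.0, 5.0], [18.0, 6.0]]
w4 44 64 [[-17.0, 5.0], [19.0, 6.0]]
w4 47 60 [[-19.0, 5.0], [18.0, 6.0]]
w1 8 198 [[-17.0, 2.0], [17.0, 17.0]]
w1 11 20 [[-11.0, 3.0], [13.0, 15.0]]
w1 14 18 [[-5.0, 4.0], [13.0, 13.0]]
w1 17 14 [[-3.0, 6.0], [12.0, 13.0]]
w1 20 13 [[-6.0, 5.0], [13.0, 13.0]]
w1 23 43 [[-10.0, 5.0], [12.0, 13.0]]
w1 26 132 [[-12.0, 5.0], [11.0, 12.0]]
w1 29 32 [[-16.0, 5.0], [18.0, 6.0]]
w1 32 29 [[-18.0, 5.0], [18.0, 6.0]]
w1 35 28 [[-18.0, 5.0], [18.0, 6.0]]
w1 38 26 [[-19.0, 5.0], [18.0, 6.0]]
w1 41 36 [[-18.0, 5.0], [18.0, 6.0]]
w1 44 34 [[-18.0, 5.0], [18.0, 6.0]]
w1 47 35 [[-17.0, 5.0], [18.0, 6.0]]
```

{"op": "carry_out", "data": {
  "deltas": [
    [0.1, 0, 0.5, 0, 0, 0, -8.5],
    [0.1, 0, 1.2, 0, 0, 0, -17],
    [0.1, 0.1, 2, 0, 0, 0, -25.5],
    [0.1, 0.1, 2.68, 0, 0, 0, -34],
    [0.1, 0.1, 2.68, 0, 0, 0, -42.5],
    [0.1, 0.1, 2.68, 0, 0, 0, -51],
    [0.1, 0.1, 2.68, 0.5, 0, 0, -59.5],
    [0.1, 0.1, 2.68, 1, 0, 0, -68]
  ]
}}

```text
time: 7.65
position: [0.5465, 0.0809, 0.212]
tool_rot: [0.805, 0.593, -0.001, -0.001]
ft_force: [0.2, 1.2, -0.4]
grip_width: 0.039
```

{"op": "carry_out", "data": {
  "deltas": [
    [0.1, 0, 0, 0.6, 0, 0, -8],
    [0.1, 0, 0, 1.2, 0, 0, -16],
    [0.1, 0, 0, 1.8, 0, 0, -22],
    [0.1, 0, 0, 1.8, 0, 0, -22],
    [0.1, 0, 0, 1.8, 0, 0, -22]
  ]
}}

```text
time: 8.15
position: [0.5465, 0.081, 0.1676]
tool_rot: [0.681, 0.733, -0.001, -0.001]
ft_force: [-0.8, -1.4, -0.4]
grip_width: 0.0394
```

```bash
python3 - <<'E'
from meas import *
o,i,p,d,C=meas('w5')
print(np.degrees(2*np.arctan2(o['tool_rot'][1],o['tool_rot'][0])), R.from_quat(o['tool_rot']).as_matrix().round(4), o['q'])
X=R.from_quat(o['tool_rot']).as_matrix(); print(X.T@(np.array([.5465,.0812,.0900])-o['position'])/.025)
E
```

```text
8.15 [0.54647849 0.08100469 0.16763601] [ 0.68052086  0.73272723 -0.00090235 -0.00116359] 0.0393625471839308 [-0.75439549 -1.35169061 -0.40081021]
tab 1299 [545.4  80.8] 49.0 12.0 4.6 zmed 114.6
knob 919 [540.4 152. ] 12.2 39.0 4.1 zmed 101.9
foot 5220 [543.5 105.6] 129.3 175.9 4.5 zmed 10.0
flange 8694 [546.2  80.7] 95.4 95.9 55.0 zmed 66.0
94.23116818568771 [[-7.380e-02  9.973e-01 -2.900e-03]
 [ 9.973e-01  7.380e-02  3.000e-04]
 [ 5.000e-04 -2.900e-03 -1.000e+00]] [-5.51975491e-02  5.04053880e-01  1.66919368e+00  1.20046585e-04
  9.71288379e-01 -1.69990957e+00]
[0.0062463  0.01045909 3.10542649]
```

View pics/w5.png

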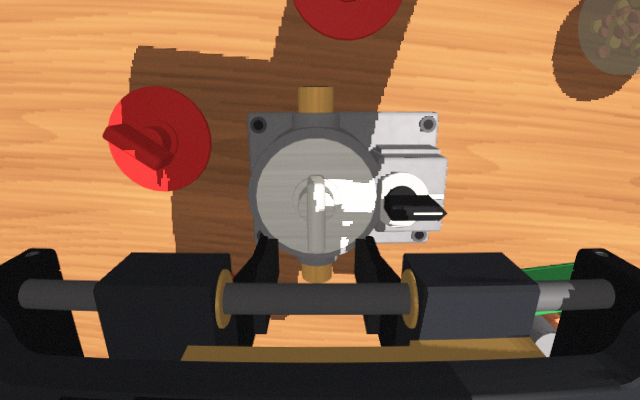

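{"op": "carry_out", "data": {
  "deltas": [
    [0.1, 0, 0, 1, 0, 0, -0.2],
    [0.1, 0, 0, 2, 0, 0, -0.2],
    [0.1, 0, 0, 2.7, 0, 0, -0.2],
    [0.1, 0, 0, 3.1, 0, 0, -0.2],
    [0.1, 0, 0, 3.1, 0, 0, -0.2],
    [0.1, 0, 0, 3.1, 0, 0, -0.2]
  ]
}}

```text
time: 8.8
position: [0.5479, 0.0809, 0.092]
tool_rot: [0.679, 0.735, 0.0, 0.001]
ft_force: [0.1, 0.3, -0.2]
grip_width: 0.0394
```

```bash
python3 - <<'E'
from meas import *
o=get_obs(); print(o['position'],o['tool_rot'],o['ft_force'],o['moment'])
X=R.from_quat(o['tool_rot']).as_matrix(); print(X.T@(np.array([.5463,.0811,.0900])-o['position'])/.025)
p,d=camera("side"); cv2.imwrite("pics/s6.png",cv2.resize(p[150:310,220:400,::-1],None,fx=3.7,fy=3.7))
E
```

```text
[0.54789282 0.08094375 0.0920048 ] [6.78508744e-01 7.34591983e-01 4.52167899e-04 5.45811094e-04] [ 0.09270412  0.26298998 -0.19316347] [ 0.11820911 -0.20178503 -0.0055473 ]
[ 0.01129479 -0.06312972  0.08010137]
```

View pics/s6.png

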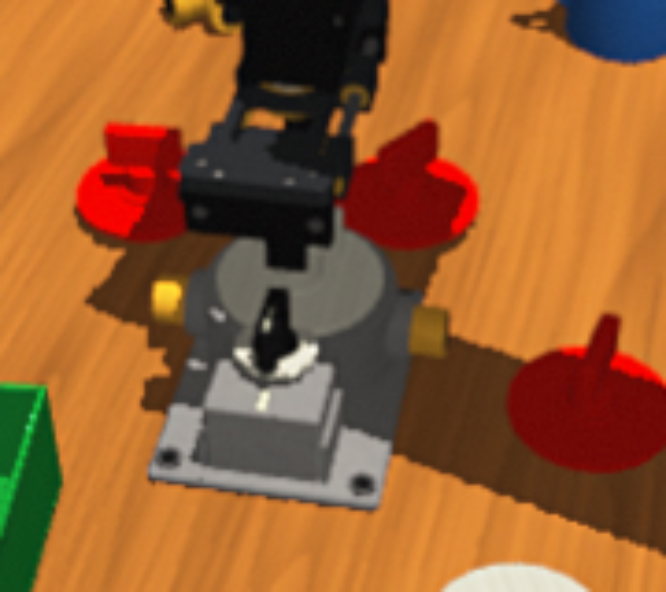

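{"op": "carry_out", "data": {
  "deltas": [
    [0.1, 0, -0.05, 0.06, 0, 0, 0],
    [0.4, 0, -0.05, 0.06, 0, 0, 0],
    [0.6, 0, -0.05, 0.06, 0, 0, 0],
    [0.8, 0, -0.05, 0.06, 0, 0, 0],
    [1, 0, -0.05, 0.06, 0, 0, 0],
    [1, 0, -0.05, 0.06, 0, 0, 0],
    [1, 0, -0.05, 0.06, 0, 0, 0]
  ],
  "force": 45
}}

```text
time: 9.55
position: [0.546, 0.0807, 0.0899]
tool_rot: [0.678, 0.735, -0.0, 0.0]
ft_force: [0.4, -1.1, 1.1]
grip_width: 0.0117
```

```bash
python3 - <<'E'
from meas import *
o=get_obs(); print(o['position'],R.from_quat(o['tool_rot']).as_matrix().round(4),o['ft_force'],o['moment'],o['grip_width'])
E
```

```text
[0.54601179 0.08070572 0.089892  ] [[-7.980e-02  9.968e-01  1.000e-04]
 [ 9.968e-01  7.980e-02 -2.000e-04]
 [-2.000e-04  1.000e-04 -1.000e+00]] [ 0.41339905 -1.1174966   1.14521378] [-0.00739087 -0.14385355  0.01534044] 0.011660146130993683
```

Cover gripped. I lean towards +y first, with the low side at the knob end, and keep the lift slightly under the edge-pivot height so the body stays pressed down.

{"op": "carry_out", "data": {
  "deltas": [
    [1, 0.02, 0, -0.02, 0, -0.8, 0],
    [1, 0.03, 0, -0.04, 0, -1.6, 0],
    [1, 0.05, 0, -0.065, 0, -2.4, 0],
    [1, 0.06, 0, -0.09, 0, -3.0, 0],
    [1, 0.06, 0, -0.09, 0, -3.0, 0]
  ]
}}

```text
time: 10.05
position: [0.5459, 0.082, 0.0918]
tool_rot: [0.678, 0.735, -0.018, 0.02]
ft_force: [0.8, -6.3, -4.3]
grip_width: 0.0119
```

```bash
cat > lean.py <<'E'
from meas import *
X0=R.from_quat([0.6785,0.7346,0,0])
def st():
    o=get_obs(); T=R.from_quat(o['tool_rot'])
    M=T.as_matrix(); fx=np.array([np.cos(.0785),np.sin(.0785),0]); fy=np.array([-fx[1],fx[0],0])
    z=M[:,2]
    c=o['position']+z*.0299
    rel=c-np.array([.5460,.0807,.0600])
    print('t',round(o['time'],2),'lean(+ = +y up)',round(np.degrees(np.arctan2(z@fy,-z[2])),2),'other',round(np.degrees(np.arctan2(z@fx,-z[2])),2),'cover rel mm fx,fy,z',np.round([rel@fx*1e3,rel@fy*1e3,rel[2]*1e3],2),'F(fx,fy,z)',np.round([o['ft_force']@fx,o['ft_force']@fy,o['ft_force'][2]],1),'M',np.round(o['moment'],2),'w',round(o['grip_width']*1e3,1))
    return o
def body():
    i=camera_info("wrist"); p,d=camera("wrist"); C=cloud(i,d)[d>.1]
    for nm,b in (('foot',(.46,.63,0,.24,.004,.022)),('knob',(.50,.60,.124,.19,.098,.112)),('ledge',(.49,.6,.165,.2,.055,.072))):
        m=np.all((C>[b[0],b[2],b[4]])&(C<[b[1],b[3],b[5]]),axis=1); P=C[m]
        if len(P)>50:
            A=np.c_[P[:,:2]-[.5444,.1062],np.ones(len(P))]; s=np.linalg.lstsq(A,P[:,2],rcond=None)[0]
            c,(a,bb),th=cv2.minAreaRect(P[:,:2].astype(np.float32)*1000)
            print(nm,len(P),'c',np.round(c,1),round(a,1),round(bb,1),round(th,1),'slope x,y',np.round(s[:2],3),'zmed',np.round(np.median(P[:,2])*1e3,1))
    return p,d
E
python3 -c "
from lean import *
st(); p,d=body(); cv2.imwrite('pics/w7.png',p[:,:,::-1])"
```

```text
t 10.05 lean(+ = +y up) -3.1 other -0.01 cover rel mm fx,fy,z [-0.04 -0.33  1.91] F(fx,fy,z) [ 0.3 -6.3 -4.3] M [-0.03 -0.31 -0.04] w 11.9
foot 7814 c [496.7 100.2] 48.1 178.2 9.6 slope x,y [0.055 0.004] zmed 10.3
knob 752 c [539.6 154.3] 12.3 36.5 3.4 slope x,y [0.132 0.029] zmed 101.9
ledge 1760 c [537.8 175.6] 63.5 20.4 2.8 slope x,y [ 0.043 -0.059] zmed 59.5
```

View pics/w7.png

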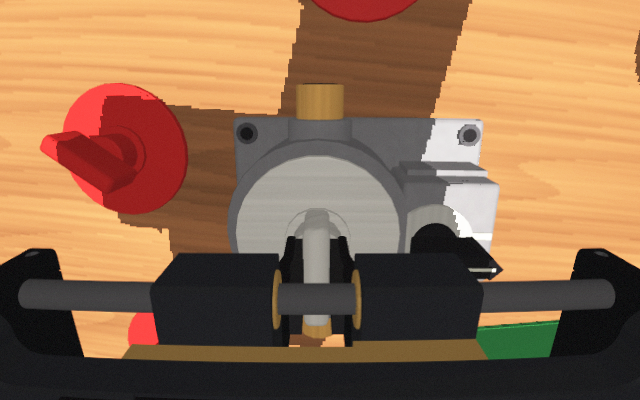

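```bash
cat >> lean.py <<'E'
def body2(save=None):
    i=camera_info("wrist"); p,d=camera("wrist"); C=cloud(i,d)[d>.1]
    if save: cv2.imwrite(f'pics/{save}.png',p[:,:,::-1])
    L=C-[.5444,.1062,0]; a=np.radians(4.5); L=np.c_[L[:,0]*np.cos(a)+L[:,1]*np.sin(a),-L[:,0]*np.sin(a)+L[:,1]*np.cos(a),L[:,2]]*1e3
    def z(x0,x1,y0,y1,z0,z1):
        P=L[(L[:,0]>x0)&(L[:,0]<x1)&(L[:,1]>y0)&(L[:,1]<y1)&(L[:,2]>z0)&(L[:,2]<z1)]
        return (len(P),round(float(np.median(P[:,2])),1)) if len(P)>5 else None
    print('foot +x+y',z(45,60,50,85,3,25),'+x-y',z(48,62,-85,-70,3,25),'+x mid',z(50,60,20,50,3,25),'ledge',z(-28,28,60,78,50,75),'ledge far',z(-28,28,70,78,50,75),'bench',z(80,100,-60,60,-15,15))
    f=L[(np.hypot(L[:,0],L[:,1]+25)<47)&(np.abs(L[:,0])<45)&(L[:,2]>60)&(L[:,2]<84)&((np.hypot(L[:,0],L[:,1]+25)>18))&(L[:,1]<20)]
    for _ in range(4):
        A=np.c_[f[:,0],f[:,1]+25,np.ones(len(f))]; s=np.linalg.lstsq(A,f[:,2],rcond=None)[0]; r=np.abs(f[:,2]-A@s); f=f[r<max(1,2*np.median(r))]
    print('flange plane n',len(f),'lean y deg',round(np.degrees(np.arctan(s[1])),2),'x',round(np.degrees(np.arctan(s[0])),2),'top z',round(s[2],1),'-> lift',round(s[2]-66,1))
E
python3 -c "
from lean import *
st(); body2()"
```

```text
t 10.1 lean(+ = +y up) -3.08 other -0.01 cover rel mm fx,fy,z [-0.03 -0.35  1.84] F(fx,fy,z) [ 0.9 -5.  -5. ] M [ 0.05 -0.28 -0.04] w 11.6
foot +x+y None +x-y None +x mid None ledge (1379, 59.6) ledge far (739, 59.6) bench None
flange plane n 9037 lean y deg -2.16 x 0.06 top z 67.8 -> lift 1.8
```

```bash
sed -i "s/z(45,60,50,85,3,25),'+x-y',z(48,62,-85,-70,3,25),'+x mid',z(50,60,20,50,3,25)/z(-62,-45,50,85,3,25),'+x-y',z(-62,-48,-85,-70,3,25),'+x mid',z(-60,-50,20,50,3,25)/; s/z(80,100,-60,60/z(-100,-90,-60,60/; s/foot +x+y/foot -x+y/; s/+x-y'/-x-y'/; s/+x mid/-x mid/" lean.py; python3 -c "
from lean import *
st(); body2()"
```

```text
t 10.15 lean(+ = +y up) -3.08 other -0.01 cover rel mm fx,fy,z [-0.05 -0.4   1.81] F(fx,fy,z) [ 0.5 -5.5 -4.3] M [ 0.06 -0.32 -0.02] w 11.6
foot -x+y (1241, 10.4) -x-y (429, 11.9) -x mid (642, 10.2) ledge (1374, 59.6) ledge far (732, 59.6) bench (2616, 0.0)
flange plane n 8932 lean y deg -2.12 x 0.09 top z 67.8 -> lift 1.8
```

{"op": "carry_out", "data": {
  "deltas": [
    [1, 0.015, 0, -0.02, 0, -0.8, 0],
    [1, 0.03, 0, -0.04, 0, -1.6, 0],
    [1, 0.05, 0, -0.06, 0, -2.4, 0],
    [1, 0.05, 0, -0.06, 0, -2.4, 0]
  ]
}}

```text
time: 10.6
position: [0.5457, 0.0834, 0.0936]
tool_rot: [0.677, 0.734, -0.033, 0.035]
ft_force: [0.9, -5.4, -2.4]
grip_width: 0.0117
```

```bash
python3 -c "
from lean import *
st(); body2('w8')"
```

```text
t 10.6 lean(+ = +y up) -5.53 other 0.0 cover rel mm fx,fy,z [-0.04 -0.18  3.84] F(fx,fy,z) [ 0.4 -5.5 -2.4] M [-0.15 -0.19 -0.02] w 11.7
foot -x+y (1273, 10.4) -x-y (408, 11.4) -x mid (647, 10.1) ledge (1481, 59.6) ledge far (775, 59.5) bench (2613, 0.0)
flange plane n 8939 lean y deg -4.92 x 0.05 top z 69.8 -> lift 3.8
```

```bash
sed -i 's/def body2(save=None):/def body2(save=None,load=None):/; s/^    if save: cv2.imwrite(f.pics.{save}.png.,p\[:,:,::-1\])$/    if save: cv2.imwrite(f"pics\/{save}.png",p[:,:,::-1]); np.savez(save+".npz",p=p,d=d,**i)/' lean.py
python3 - <<'E'
import re
s=open('lean.py').read()
a,b=s.split('def body2',1)
b=b.replace("""i=camera_info("wrist"); p,d=camera("wrist"); C=""","""
    if load:
        w=np.load(load+'.npz'); i={k:w[k] for k in ('mtx','dist_coeffs','origin','rotation')}; p=w['p']; d=w['d']
    else:
        i=camera_info("wrist"); p,d=camera("wrist")
    C=""",1)
b=b.replace("    f=L[(np.hyp","""    P=L[(L[:,0]<-48)&(L[:,0]>-64)&(np.abs(L[:,1])<86)&(L[:,2]>5)&(L[:,2]<16)&(np.abs(L[:,1]+25)>25)]
    A=np.c_[P[:,:2],np.ones(len(P))]
    s=np.linalg.lstsq(A,P[:,2],rcond=None)[0]; print('foot strip n',len(P),'slope y deg',np.round(np.degrees(s[1]),2),'x',np.round(np.degrees(s[0]),2),'edge z at y=-80,80 (x=-56):',np.round([s@[-56,-80,1],s@[-56,80,1]],1))
    f=L[(np.hyp""",1)
open('lean.py','w').write(a+'def body2'+b)
E
python3 -c "
from lean import *
body2(load='w5'); body2(load='w4');body2(load='w1'); body2('w9')"
```

```text
foot -x+y (703, 10.3) -x-y (265, 11.5) -x mid (365, 10.0) ledge (893, 59.6) ledge far (456, 59.6) bench (1508, 0.0)
foot strip n 2381 slope y deg -0.06 x 3.08 edge z at y=-80,80 (x=-56): [10.3 10.1]
flange plane n 6933 lean y deg -0.02 x -0.01 top z 66.0 -> lift 0.0
foot -x+y (462, 10.3) -x-y None -x mid (224, 9.9) ledge (1031, 59.5) ledge far (453, 59.5) bench (648, 0.0)
foot strip n 1019 slope y deg 0.58 x 2.72 edge z at y=-80,80 (x=-56): [ 8.8 10.5]
flange plane n 3124 lean y deg -0.06 x 0.01 top z 66.0 -> lift 0.0
foot -x+y (409, 10.4) -x-y (41, 11.6) -x mid (196, 10.0) ledge (975, 59.5) ledge far (435, 59.5) bench (513, 0.1)
foot strip n 896 slope y deg 0.0 x 2.96 edge z at y=-80,80 (x=-56): [10.2 10.2]
flange plane n 3672 lean y deg 0.05 x -0.1 top z 66.0 -> lift 0.0
foot -x+y (1275, 10.4) -x-y (403, 11.5) -x mid (649, 10.0) ledge (1487, 59.6) ledge far (784, 59.6) bench (2622, 0.0)
foot strip n 4058 slope y deg -0.05 x 3.26 edge z at y=-80,80 (x=-56): [10.3 10.1]
flange plane n 8924 lean y deg -4.91 x 0.04 top z 69.8 -> lift 3.8
```

```bash
cat > rows.py <<'E'
import numpy as np
def P(a,h): a=np.radians(a); return np.array([-1.2*np.sin(a),0,1.2*(1-np.cos(a))-h/25])
def rows(ac,hc,seq):
    r=np.radians(-ac); M=np.array([[np.cos(r),0,np.sin(r)],[0,1,0],[-np.sin(r),0,np.cos(r)]])
    for a,h in seq:
        s=M@(P(a,h)-P(ac,hc)); print([1,round(s[0],3),0,round(s[2],3),0,round(a-ac,2),0])
E
python3 -c "
from rows import *
rows(-5.4,3.8,[(-4,4.1),(-2.5,4.3),(-1,4.6),(.5,4.8),(2,5.1),(3.5,5.4),(5,5.7),(5.6,5.8)])"
```

```text
[1, np.float64(-0.03), 0, np.float64(-0.012), 0, 1.4, 0]
[1, np.float64(-0.063), 0, np.float64(-0.018), 0, 2.9, 0]
[1, np.float64(-0.095), 0, np.float64(-0.028), 0, 4.4, 0]
[1, np.float64(-0.127), 0, np.float64(-0.033), 0, 5.9, 0]
[1, np.float64(-0.159), 0, np.float64(-0.042), 0, 7.4, 0]
[1, np.float64(-0.192), 0, np.float64(-0.049), 0, 8.9, 0]
[1, np.float64(-0.224), 0, np.float64(-0.056), 0, 10.4, 0]
[1, np.float64(-0.236), 0, np.float64(-0.058), 0, 11.0, 0]
```

The cover leans −4.9° and has risen 3.8 mm, and the body is still flat. I swing back over the other side.

{"op": "carry_out", "data": {
  "deltas": [
    [1, -0.03, 0, -0.012, 0, 1.4, 0],
    [1, -0.063, 0, -0.018, 0, 2.9, 0],
    [1, -0.095, 0, -0.028, 0, 4.4, 0],
    [1, -0.127, 0, -0.033, 0, 5.9, 0]
  ]
}}

```text
time: 11.1
position: [0.5459, 0.0806, 0.0944]
tool_rot: [0.678, 0.735, 0.003, -0.003]
ft_force: [1.2, -2.4, -5.1]
grip_width: 0.0118
```

```bash
python3 -c "
from lean import *
st(); body2('w10')
from rows import *
rows(.5,4.8,[(2,5.1),(3.5,5.4),(5,5.7),(5.6,5.8)])"
```

```text
t 11.1 lean(+ = +y up) 0.44 other -0.01 cover rel mm fx,fy,z [-0.13  0.12  4.53] F(fx,fy,z) [ 1.1 -2.5 -5.1] M [-0.96 -0.34  0.  ] w 11.8
foot -x+y (1141, 10.4) -x-y (435, 11.4) -x mid (613, 10.0) ledge (1209, 59.6) ledge far (635, 59.6) bench (2520, -0.0)
foot strip n 3888 slope y deg -0.03 x 3.56 edge z at y=-80,80 (x=-56): [10.2 10.2]
flange plane n 8886 lean y deg -0.17 x 0.11 top z 70.6 -> lift 4.6
[1, np.float64(-0.031), 0, np.float64(-0.012), 0, 1.5, 0]
[1, np.float64(-0.063), 0, np.float64(-0.022), 0, 3.0, 0]
[1, np.float64(-0.094), 0, np.float64(-0.032), 0, 4.5, 0]
[1, np.float64(-0.106), 0, np.float64(-0.035), 0, 5.1, 0]
```

{"op": "carry_out", "data": {
  "deltas": [
    [1, -0.03, 0, -0.012, 0, 1.5, 0],
    [1, -0.063, 0, -0.022, 0, 3.0, 0],
    [1, -0.094, 0, -0.032, 0, 4.5, 0],
    [1, -0.106, 0, -0.036, 0, 5.1, 0],
    [1, -0.106, 0, -0.036, 0, 5.1, 0]
  ]
}}

```text
time: 11.65
position: [0.5461, 0.0774, 0.0952]
tool_rot: [0.677, 0.734, 0.032, -0.035]
ft_force: [0.2, -4.5, -5.4]
grip_width: 0.0116
```

```bash
python3 -c "
from lean import *
st(); body2('w11')
from rows import *
rows(5.6,5.8,[(4,6),(2.5,6.3),(1,6.5),(-.5,6.8),(-2,7.1),(-3.5,7.4),(-5,7.7),(-5.6,7.8)])"
```

```text
t 11.65 lean(+ = +y up) 5.49 other -0.04 cover rel mm fx,fy,z [-0.22 -0.45  5.42] F(fx,fy,z) [-0.2 -4.5 -5.4] M [-1.3  -0.28  0.04] w 11.6
foot -x+y (1025, 10.4) -x-y (444, 11.4) -x mid (555, 9.9) ledge (999, 59.6) ledge far (527, 59.6) bench (2441, 0.0)
foot strip n 3718 slope y deg -0.04 x 3.49 edge z at y=-80,80 (x=-56): [10.3 10.1]
flange plane n 8790 lean y deg 4.98 x 0.08 top z 71.6 -> lift 5.6
[1, np.float64(0.034), 0, np.float64(-0.007), 0, -1.6, 0]
[1, np.float64(0.067), 0, np.float64(-0.018), 0, -3.1, 0]
[1, np.float64(0.099), 0, np.float64(-0.024), 0, -4.6, 0]
[1, np.float64(0.131), 0, np.float64(-0.033), 0, -6.1, 0]
[1, np.float64(0.164), 0, np.float64(-0.041), 0, -7.6, 0]
[1, np.float64(0.196), 0, np.float64(-0.049), 0, -9.1, 0]
[1, np.float64(0.228), 0, np.float64(-0.055), 0, -10.6, 0]
[1, np.float64(0.241), 0, np.float64(-0.057), 0, -11.2, 0]
```

{"op": "carry_out", "data": {
  "deltas": [
    [1, 0.03, 0, -0.007, 0, -1.6, 0],
    [1, 0.06, 0, -0.018, 0, -3.1, 0],
    [1, 0.09, 0, -0.024, 0, -4.6, 0],
    [1, 0.122, 0, -0.033, 0, -6.1, 0],
    [1, 0.155, 0, -0.042, 0, -7.6, 0],
    [1, 0.187, 0, -0.05, 0, -9.1, 0],
    [1, 0.22, 0, -0.058, 0, -10.6, 0],
    [1, 0.232, 0, -0.062, 0, -11.2, 0]
  ]
}}

```text
time: 12.5
position: [0.5455, 0.0839, 0.0976]
tool_rot: [0.677, 0.734, -0.034, 0.036]
ft_force: [0.5, -4.5, -4.3]
grip_width: 0.0116
```

```bash
python3 -c "
from lean import *
st(); body2('w12')
from rows import *
rows(-5.6,7.9,[(-4,8.1),(-2.5,8.3),(-1,8.5),(.5,8.8),(2,9.1),(3.5,9.4),(5,9.7),(5.6,9.9)])"
```

```text
t 12.5 lean(+ = +y up) -5.7 other -0.02 cover rel mm fx,fy,z [-0.26  0.25  7.87] F(fx,fy,z) [ 0.1 -4.5 -4.3] M [-0.8  -0.36  0.01] w 11.6
foot -x+y (1243, 10.4) -x-y (391, 11.4) -x mid (622, 10.1) ledge (1449, 59.6) ledge far (772, 59.6) bench (2495, 0.0)
foot strip n 3932 slope y deg -0.02 x 3.04 edge z at y=-80,80 (x=-56): [10.2 10.2]
flange plane n 8888 lean y deg -5.86 x 0.02 top z 73.9 -> lift 7.9
[1, np.float64(-0.034), 0, np.float64(-0.007), 0, 1.6, 0]
[1, np.float64(-0.066), 0, np.float64(-0.014), 0, 3.1, 0]
[1, np.float64(-0.099), 0, np.float64(-0.02), 0, 4.6, 0]
[1, np.float64(-0.131), 0, np.float64(-0.029), 0, 6.1, 0]
[1, np.float64(-0.163), 0, np.float64(-0.037), 0, 7.6, 0]
[1, np.float64(-0.196), 0, np.float64(-0.045), 0, 9.1, 0]
[1, np.float64(-0.228), 0, np.float64(-0.051), 0, 10.6, 0]
[1, np.float64(-0.241), 0, np.float64(-0.057), 0, 11.2, 0]
```

{"op": "carry_out", "data": {
  "deltas": [
    [1, -0.034, 0, -0.007, 0, 1.6, 0],
    [1, -0.067, 0, -0.014, 0, 3.1, 0],
    [1, -0.1, 0, -0.02, 0, 4.6, 0],
    [1, -0.132, 0, -0.029, 0, 6.1, 0],
    [1, -0.165, 0, -0.037, 0, 7.6, 0],
    [1, -0.198, 0, -0.046, 0, 9.1, 0],
    [1, -0.232, 0, -0.054, 0, 10.4, 0],
    [1, -0.232, 0, -0.06, 0, 10.4, 0]
  ]
}}

```text
time: 13.35
position: [0.5461, 0.0784, 0.1004]
tool_rot: [0.678, 0.733, 0.029, -0.031]
ft_force: [-0.3, -0.6, 1.6]
grip_width: 0.0116
```

```bash
python3 -c "
from lean import *
st(); body2('w13')
from rows import *
rows(4.8,10,[(3,10),(1.5,10.2),(0,10.5),(0,11)])"
```

```text
t 13.35 lean(+ = +y up) 4.89 other 0.01 cover rel mm fx,fy,z [-0.09  0.29 10.6 ] F(fx,fy,z) [-0.4 -0.6  1.6] M [-0.1  -0.02  0.03] w 11.6
foot -x+y (1019, 10.4) -x-y (419, 11.5) -x mid (523, 10.0) ledge (992, 59.6) ledge far (530, 59.6) bench (2368, 0.0)
foot strip n 3617 slope y deg -0.03 x 3.3 edge z at y=-80,80 (x=-56): [10.3 10.2]
flange plane n 8969 lean y deg 4.76 x 0.07 top z 76.7 -> lift 10.7
[1, np.float64(0.038), 0, np.float64(0.001), 0, -1.8, 0]
[1, np.float64(0.07), 0, np.float64(-0.006), 0, -3.3, 0]
[1, np.float64(0.102), 0, np.float64(-0.016), 0, -4.8, 0]
[1, np.float64(0.104), 0, np.float64(-0.036), 0, -4.8, 0]
```

View pics/w13.png

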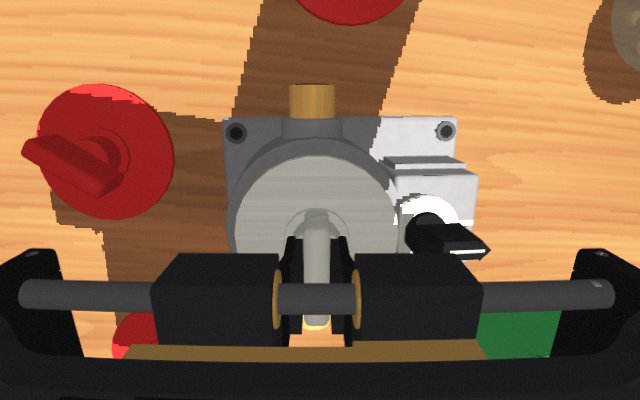

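The forces dropped to about zero, so the seal has let go, with the body still flat. Now I level the cover and rise gently to 22 mm, which is 12 mm of spigot plus 10 mm of air.

{"op": "carry_out", "data": {
  "deltas": [
    [1, 0.033, 0, 0, 0, -1.6, 0],
    [1, 0.065, 0, -0.01, 0, -3.2, 0],
    [1, 0.092, 0, -0.02, 0, -4.8, 0],
    [1, 0.092, 0, -0.04, 0, -4.8, 0],
    [1, 0.092, 0, -0.04, 0, -4.8, 0]
  ]
}}

```text
time: 13.9
position: [0.5456, 0.0811, 0.1007]
tool_rot: [0.678, 0.735, 0.0, -0.001]
ft_force: [0.5, 0.2, -2.3]
grip_width: 0.0114
```

```bash
python3 -c "
from lean import *
st(); body2('w14')"
```

```text
t 13.9 lean(+ = +y up) 0.05 other -0.03 cover rel mm fx,fy,z [-0.36  0.44 10.78] F(fx,fy,z) [ 0.5  0.2 -2.3] M [ 0.1  -0.06 -0.03] w 11.4
foot -x+y (1089, 10.4) -x-y (400, 11.5) -x mid (576, 10.0) ledge (1165, 59.6) ledge far (616, 59.6) bench (2365, -0.0)
foot strip n 3697 slope y deg -0.02 x 3.12 edge z at y=-80,80 (x=-56): [10.2 10.2]
flange plane n 8854 lean y deg 0.06 x 0.01 top z 76.8 -> lift 10.8
```

{"op": "carry_out", "data": {
  "deltas": [
    [1, -0.015, 0.01, -0.1, 0, 0, 0],
    [1, -0.015, 0.01, -0.2, 0, 0, 0],
    [1, -0.015, 0.01, -0.3, 0, 0, 0],
    [1, -0.015, 0.01, -0.4, 0, 0, 0],
    [1, -0.015, 0.01, -0.45, 0, 0, 0],
    [1, -0.015, 0.01, -0.45, 0, 0, 0],
    [1, -0.015, 0.01, -0.45, 0, 0, 0],
    [1, -0.015, 0.01, -0.45, 0, 0, 0]
  ]
}}

```text
time: 14.75
position: [0.5461, 0.0798, 0.112]
tool_rot: [0.678, 0.735, -0.0, -0.0]
ft_force: [-0.0, -0.0, -3.6]
grip_width: 0.0116
```

```bash
python3 -c "
from lean import *
st(); body2('w15'); st()
p,d=camera('side'); cv2.imwrite('pics/s15.png',cv2.resize(p[150:310,220:400,::-1],None,fx=3.7,fy=3.7))
p,d=camera('top'); cv2.imwrite('pics/t15.png',p[:,:,::-1])"
```

```text
t 14.75 lean(+ = +y up) 0.0 other -0.02 cover rel mm fx,fy,z [ 0.06 -0.91 22.1 ] F(fx,fy,z) [-0.  -0.  -3.6] M [ 0.12 -0.08 -0.01] w 11.6
foot -x+y (1007, 10.5) -x-y (372, 11.4) -x mid (517, 10.0) ledge (1088, 59.6) ledge far (588, 59.6) bench (2197, 0.0)
foot strip n 3442 slope y deg -0.0 x 3.04 edge z at y=-80,80 (x=-56): [10.2 10.2]
flange plane n 129 lean y deg 0.16 x -0.04 top z 60.5 -> lift -5.5
t 14.8 lean(+ = +y up) 0.0 other -0.02 cover rel mm fx,fy,z [ 0.08 -0.91 22.08] F(fx,fy,z) [ 0.8 -0.1 -3.1] M [ 0.11 -0.13 -0.01] w 12.0
```

View pics/s15.png

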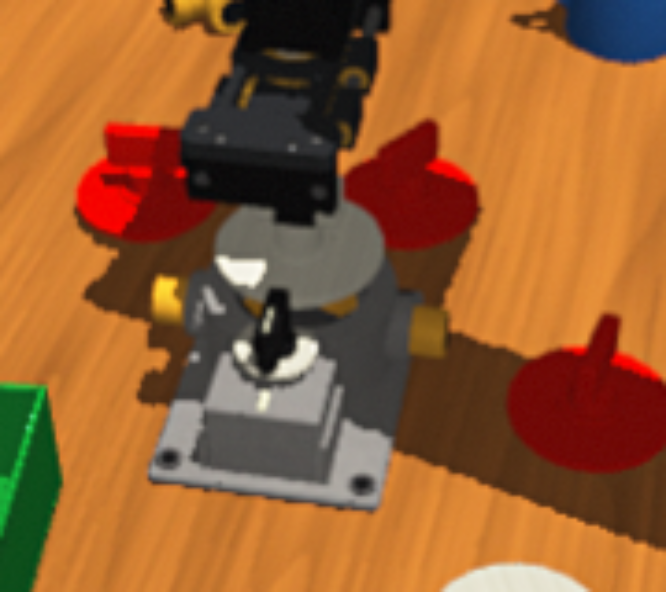

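View pics/w15.png

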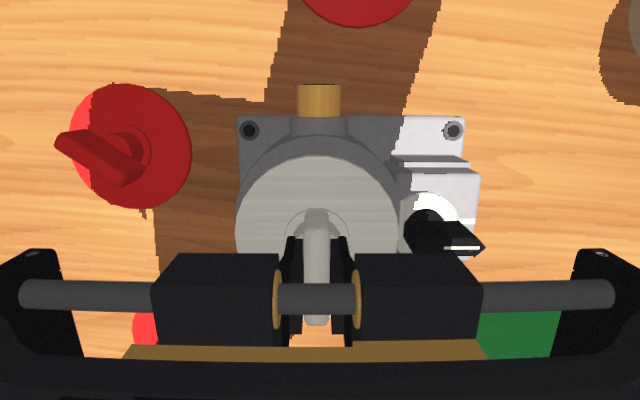

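{"op": "carry_out", "data": {
  "deltas": [
    [1, 0.03, 0, 0, 0, 0, 0],
    [1, 0.03, 0, 0, 0, 0, 0],
    [1, 0.03, 0, 0, 0, 0, 0],
    [1, 0.03, 0, 0, 0, 0, 0],
    [1, 0.03, 0, 0, 0, 0, 0]
  ]
}}

```text
time: 15.4
position: [0.5462, 0.0805, 0.1121]
tool_rot: [0.678, 0.735, 0.0, 0.0]
ft_force: [-0.5, 0.8, -3.2]
grip_width: 0.0114
```

```bash
sed -i 's/(L\[:,2\]>60)&(L\[:,2\]<84)/(L[:,2]>80)\&(L[:,2]<96)/' lean.py; python3 -c "
from lean import *
st(); body2('w16'); body(); 
o=get_obs(); print(o['joint_velocities'].round(3))"
```

```text
t 15.4 lean(+ = +y up) 0.0 other 0.0 cover rel mm fx,fy,z [ 0.21 -0.2  22.2 ] F(fx,fy,z) [-0.4  0.8 -3.2] M [ 0.09 -0.14  0.03] w 11.4
foot -x+y (1017, 10.4) -x-y (372, 11.4) -x mid (510, 10.0) ledge (1084, 59.6) ledge far (586, 59.6) bench (2209, 0.0)
foot strip n 3434 slope y deg -0.02 x 2.77 edge z at y=-80,80 (x=-56): [10.2 10.2]
flange plane n 8969 lean y deg -0.01 x 0.0 top z 88.2 -> lift 22.2
foot 6716 c [503.7 102.4] 52.3 176.4 5.9 slope x,y [0.049 0.008] zmed 10.0
knob 1317 c [539.8 152.8] 11.8 40.4 2.6 slope x,y [0.105 0.021] zmed 101.8
ledge 1416 c [538. 176.] 63.8 20.8 4.1 slope x,y [ 0.043 -0.079] zmed 59.4
[-0.    -0.001  0.002  0.001  0.001 -0.001]
```

View pics/t15.png

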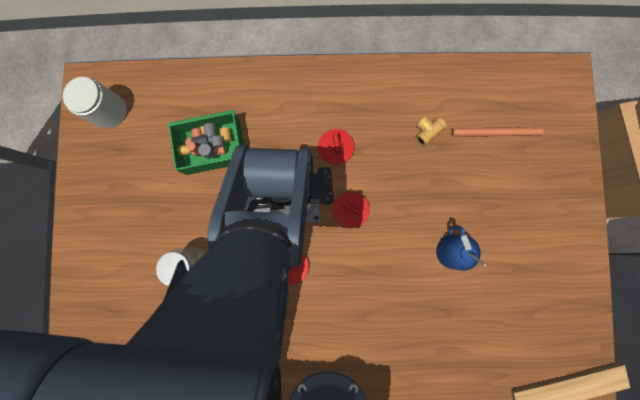

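The cover is level (0.0°) and 22.2 mm up, which leaves about 10.2 mm of air. It is centred within 0.3 mm, the body is flat, and the other things are where they were. I'm handing in.

```bash
python3 -c "
from lean import *
print(hand_in()); st()"
```

```text
the job is handed in; nothing more can be done
None
the job is handed in; nothing more can be done
```

The filter is open and the job is handed in at about 15.5 s. The arm is holding the silver cover level over its opening.

**What I did**
- **Knob:** I turned it counterclockwise by 55° onto the release mark.
- **Cover:** I gripped it across the tab and rocked it about x, leaning −4.9°, +5.0°, −5.9° and +4.8°. It rose about 2 mm a swing after the first, which raised it 3.8 mm.
- **Release:** At about 10.7 mm up, the wrist forces dropped to near zero, so the seal had let go. I then levelled the cover and raised it.

**Last checks**
- **Cover:** It leans 0.0° and is 22.2 mm above seated, which leaves about 10.2 mm of air under the spigot. By the arm's pose it is within 0.3 mm of the bore axis, and the arm is still, carrying only about the cover's weight.
- **Filter body:** It stayed flat at every check, with the foot slope within 0.05° from the first lean on. The ledge stayed at 59.6 mm.
- **Other things:** By eye in the top view they look unmoved. The arm hides part of one red cover and part of the jar.

**Disagreements**
- **Knob angle:** Right after turning, the knob matched the filter's yaw to 0.2°. The last fit read 2.6° against 4.5°, but it came from an oblique, partly hidden view. Either reading is well inside the 0.3 rad release range.
- **Foot reading:** One foot corner read 11.4 mm instead of 10 mm. It read about the same before the rocking, so it is not tipping, and is probably the screw head there.

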